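Put the balance weights back in their storage blocks

ROBOT

A 7-joint arm with a two-finger parallel gripper is mounted at the origin on the work surface. World frame = base frame: x ahead of the robot, y to its left, z up, the work surface at z = 0. Lengths are in m, angles in degrees, forces in N, time in s.
With the tool pointing down it reaches from about 0.4 to 0.875 m from the base axis. Payload 19.3 kg.
Tool frame: the origin (TCP) lies at the very end of the fingers, on their centre line; the grasp point (between the pads) lies 19 mm behind it; z points along the fingers, y is the line along which they close (so a half turn about z gives the same grasp; the last joint's range is limited). The gripper opens to 85 mm and grips with 20 to 120 N. Pads are 22 mm wide; open, the fingers measure 114 mm over their backs; the gripper's body (76 mm by 85 mm) begins 54 mm behind the grasp point. The pads swing forward as they close: fully open they stand 13 mm farther back than shut.
Start: joints at [-68.709, 29.874, -2.08, 91.645, 1.215, 58.505, -6.463], TCP at [0.267, 0.565, 0.231] pointing down, gripper open.
Joint ranges: [-166.77, 166.77], [-17.47, 122.26], [-85.68, 81.53], [9.62, 139.38], [-72.42, 252.41], [9.2, 110.78], [-144.41, 144.41]. Speed limits (degrees/s): [108.29, 108.29, 136.94, 136.94, 172.46, 172.46, 172.46].

INTERFACE

Orientations are given as a 3x3 rotation matrix whose columns are the frame's x, y, z axes.
In Python, from workcell import env gives the robot as it stands. The module is installed in compiled form; this text tells all that it offers.
- The arm moves only by the tool arm_command, never from a script. Its argument "motion" is a list of rows, each a list of 2 entries, a list of its own where there are three numbers: the shift along the tool's x, y, z in m, then the turn about the tool's z in degrees. In form: [[[x, y, z], spin], ...]. A call has 1 to 12 rows; each row shifts and turns the commanded pose from where the row before left it, along the tool's axes as they then stand; what a row does not reach is not made up. A row lasts 1/8 s, in which the tool goes at most 62.5 mm and 10.7 degrees, less where a joint would pass 70% of its speed; a pose out of reach is approached as far as the arm can. A call with a gripper value outside its range is refused whole. "claw" is the finger opening in m, from 0 to 0.0854, set as the call begins (left out, the last holds). The fingers move at their own pace and stop on an object; "force" is the grip in N (left out, the last holds). Time passes only in rows, so rows that do not move let the fingers close. It gives the time, the measured TCP pose, the force, the opening and the grip force at its end, in the units of the state.
- env.read_state(): the state, without advancing time (a new reading comes with each control period).
- env.camera(name): name is "scene" or "top" or "wrist"; returns (picture, depth): 420x560x3 uint8, red, green, blue; 420x560 float32, m along the optical axis (not along the pixel's ray), 0 where there is no reading.
- env.camera_model(name): a dict with "K" (3x3 intrinsics, pixels), "rvec" (rotation vector, rad) and "tvec" (3), from world to camera coordinates, as OpenCV has them. Camera axes: x right, y down, z forward; pixel columns grow to the right and rows downward; lengths in m; the calibration is good to about 2 mm. A picture is of the moment at which its call begins: read the wrist's pose just before it. camera_model takes no time and is no camera call; for the wrist camera it gives the pose at the moment of the call.
- env.finish_job(): hands the job in; it is judged then, once.
Trained networks look in the newest picture that a camera, given by its name, has taken for a name from the list of things; names that differ only in an ending like _2 or _b are one class to them, and where a whole thing is asked for, a point or a joint stands for the part that bears it (a point fixed in the world has none). Each returns a list of dicts, best first, with "score" (0 to 1); they miss things now and then, are a little off and sometimes report something else, mostly with a low value. They report only what shows in the picture. A call takes as long as a camera call. They do not tell look-alikes from the thing itself.
- env.trace(camera, label): "pixels" (420x560 bool, what is visible of it) and "bbox" ([left, top, width, height] in pixels, round what is visible of it).
- env.tip_of(camera, label): "centre" ([column, row] in pixels: a listed point, or the origin of a listed thing).
The state is a dict: "clock": time; "joint_pos": joint angles; "joint_vel": joint speeds; "tau": joint torques, N m; "position": TCP position; "eef_rot": TCP orientation; "contact_force": force on the tool from outside, world axes, zero at the start; "moment": the same for the moment, N m; "opening": finger opening in m; "grasp_force": force on a finger pad.
Only numpy, scipy, OpenCV 4.12 (cv2) and the standard library are available. Lean on these libraries where they do the work, as an engineer would, in place of code of your own. Each camera call takes 0.05 s, during which the arm holds its last target. There are 200 camera calls.

TASK

The balance check is finished: put the four knobbed steel weights away, each standing upright in the recess of its own wooden block, the biggest weight in the block with the widest recess and so on down to the smallest weight in the narrowest. Set each one down gently without dropping it or tipping it over, and leave the flat steel sample disc and the white crucible where they stand.

Things in the scene. Friction and masses are not known exactly. Their poses are not given: they have to be found in the camera images.
- weight_500: the biggest balance weight (500 g): a loose upright stainless steel cylinder 42 mm in diameter and 43 mm high, with a narrower knob 22 mm wide on top, 60 mm high in all; round, so its yaw does not matter. Origin: centre of its underside, z up
- weight_200: the second biggest balance weight (200 g): a loose upright stainless steel cylinder 32 mm in diameter and 29 mm high, with a narrower knob 17 mm wide on top, 42 mm high in all; round, so its yaw does not matter. Origin: centre of its underside, z up
- weight_100: the second smallest balance weight (100 g): a loose upright stainless steel cylinder 24 mm in diameter and 25 mm high, with a narrower knob 14 mm wide on top, 36 mm high in all; round, so its yaw does not matter. Origin: centre of its underside, z up
- weight_50: the smallest balance weight (50 g): a loose upright stainless steel cylinder 18 mm in diameter and 22 mm high, with a narrower knob 11 mm wide on top, 31 mm high in all; round, so its yaw does not matter. Origin: centre of its underside, z up
- block_500: home of the 500 g weight: the wooden storage block with the widest recess. Square, 76 x 76 mm, 16 mm high, fixed to the bench; a round recess 58 mm wide and 6 mm deep, lined with grey felt, in the middle of its top: the recess floor is 10 mm above the underside. Origin: centre of its underside, z up, x and y along its sides
- block_200: home of the 200 g weight: the wooden storage block with the second widest recess. Square, 66 x 66 mm, 16 mm high, fixed to the bench; a round recess 48 mm wide and 6 mm deep, lined with grey felt, in the middle of its top: the recess floor is 10 mm above the underside. Origin: centre of its underside, z up, x and y along its sides
- block_100: home of the 100 g weight: the wooden storage block with the second narrowest recess. Square, 58 x 58 mm, 16 mm high, fixed to the bench; a round recess 40 mm wide and 6 mm deep, lined with grey felt, in the middle of its top: the recess floor is 10 mm above the underside. Origin: centre of its underside, z up, x and y along its sides
- block_50: home of the 50 g weight: the wooden storage block with the narrowest recess. Square, 52 x 52 mm, 16 mm high, fixed to the bench; a round recess 34 mm wide and 6 mm deep, lined with grey felt, in the middle of its top: the recess floor is 10 mm above the underside. Origin: centre of its underside, z up, x and y along its sides
- puck: a flat plain steel sample disc without a knob, 40 mm in diameter, 22 mm high, loose; not a weight, stays where it is. Origin: centre of its underside
- crucible: an empty white ceramic crucible (open cup, 42 mm wide at the rim, 45 mm high), loose; stays where it is. Origin: centre of its underside
Not all that is in view belongs to the job. What is shaped like the weight_500 but purple, red or yellow is not meant.

How it is judged (in metres and radians):
At the end, for the whole second after the job is handed in: Each weight stands upright (within 0.1 rad), released and at rest, on the recess floor of the block of its own size (underside 7 to 13 mm above the block's underside, centre within 10 mm of the block's); the steel disc and the crucible stand upright within 20 mm of where they were (horizontal distance between weight_500 and block_500 below 0.01 m and z of weight_500 in the frame of block_500 between 0.007 and 0.013 m and angle between each of weight_500, weight_200, weight_100, weight_50, puck, crucible's own z axis and vertical below 0.1 rad and linear speed of each of weight_500, weight_200, weight_100, weight_50 below 0.02 m/s and horizontal distance between weight_200 and block_200 below 0.01 m and z of weight_200 in the frame of block_200 between 0.007 and 0.013 m and horizontal distance between weight_100 and block_100 below 0.01 m and z of weight_100 in the frame of block_100 between 0.007 and 0.013 m and horizontal distance between weight_50 and block_50 below 0.01 m and z of weight_50 in the frame of block_50 between 0.007 and 0.013 m and distance of each of puck, crucible from where it was at the start of the episode below 0.02 m); the robot touches nothing.
It fails at once if a weight is dropped or thrown (moves at over 0.5 m/s while no finger touches it) ((linear speed of weight_500 above 0.5 m/s and contact force between the fingers and weight_500 below 0.01 N) or (linear speed of weight_200 above 0.5 m/s and contact force between the fingers and weight_200 below 0.01 N) or (linear speed of weight_100 above 0.5 m/s and contact force between the fingers and weight_100 below 0.01 N) or (linear speed of weight_50 above 0.5 m/s and contact force between the fingers and weight_50 below 0.01 N)).
It fails at once if a weight is tipped over (beyond 0.9 rad) (angle between any of weight_500, weight_200, weight_100, weight_50's own z axis and vertical above 0.9 rad).
It fails at once if the steel disc or the crucible is moved more than 20 mm from its place (distance of any of puck, crucible from where it was at the start of the episode above 0.02 m).
It also fails if it takes over 99 s, if anything falls off the work surface, if the arm or the gripper's body presses on something with over 40 N, if the wrist force passes 120 N, or if a joint passes its speed limit or range.

## Working session

There is one attempt and no reset: what is moved stays moved. The work goes in short steps, Python scripts to look and compute and a tool call to move; the robot and the scene stay as the last step left them, time stands still between calls to the robot, and variables do not carry over. Pictures are saved under pics/ and viewed, at most 14 in all, crops included, and the job is handed in when it is done.

Besides the shell and the picture viewer there is one more tool, called after "Emit:" as name(argument=value, ...), one argument or row to a line, values as JSON. arm_command: Moves the arm, as the interface text tells. Its arguments: {"type":"object","properties":{"motion":{"type":"array"},"claw":{"type":"number"},"force":{"type":"number"}},"required":["motion"]}

```bash
mkdir -p pics
cat > h.py <<'E'
import numpy as np, cv2
from workcell import env
def cam(n):
    m=env.camera_model(n); R=cv2.Rodrigues(np.array(m["rvec"],float))[0]
    return np.array(m["K"]),R,np.array(m["tvec"],float).ravel()
def cloud(n,d):
    K,R,t=cam(n); v,u=np.mgrid[:420,:560]
    p=np.stack([(u-K[0,2])/K[0,0]*d,(v-K[1,2])/K[1,1]*d,d],-1)
    return (p-t)@R
def ray(n,px,z):
    K,R,t=cam(n); c=-R.T@t; r=R.T@np.linalg.inv(K)@np.array([px[0],px[1],1.])
    return c+r*(z-c[2])/r[2]
def save(n,im): cv2.imwrite("pics/"+n,im[:,:,::-1])
E
python3 - <<'E'
from h import *
L=["weight_500","weight_200","weight_100","weight_50","block_500","block_200","block_100","block_50","puck","crucible"]
s=env.read_state();print(s["position"],s["eef_rot"],s["opening"],s["clock"])
for n in ["top","scene"]:
    im,d=env.camera(n);save(n+"0.png",im);P=cloud(n,d);np.savez(n+"0.npz",im=im,d=d,P=P)
    for l in L:
        for o in env.trace(n,l)[:4]:
            q=P[o["pixels"]&(d>0)]
            print(n,l,round(o["score"],2),o["bbox"],"med",np.median(q,0).round(3),"z95",np.percentile(q[:,2],97).round(3), "mid",((q.min(0)+q.max(0))/2).round(3))
E
```

```text
[0.2671002  0.56467151 0.23072567] [[-9.03993262e-01  4.27546486e-01 -4.29882045e-04]
 [ 4.27546698e-01  9.03992654e-01 -1.04985692e-03]
 [-6.02524249e-05 -1.13285823e-03 -9.99999357e-01]] 0.08545807830918563 0.0
top weight_500 0.92 [125.1, 228.7, 24.5, 17.7] med [0.438 0.299 0.044] z95 0.062 mid [0.439 0.308 0.031]
top weight_500 0.92 [148.4, 195.4, 24.1, 21.0] med [0.513 0.251 0.045] z95 0.062 mid [0.517 0.262 0.031]
top weight_500 0.86 [99.9, 261.5, 27.7, 20.0] med [0.363 0.348 0.044] z95 0.062 mid [0.365 0.357 0.032]
top weight_500 0.69 [146.7, 262.5, 24.9, 22.7] med [0.364 0.253 0.045] z95 0.062 mid [0.364 0.257 0.034]
top weight_200 0.92 [125.1, 228.7, 24.5, 17.7] med [0.438 0.299 0.044] z95 0.062 mid [0.439 0.308 0.031]
top weight_200 0.92 [148.4, 195.4, 24.1, 21.0] med [0.513 0.251 0.045] z95 0.062 mid [0.517 0.262 0.031]
top weight_200 0.86 [99.9, 261.5, 27.7, 20.0] med [0.363 0.348 0.044] z95 0.062 mid [0.365 0.357 0.032]
top weight_200 0.69 [146.7, 262.5, 24.9, 22.7] med [0.364 0.253 0.045] z95 0.062 mid [0.364 0.257 0.034]
top weight_100 0.92 [125.1, 228.7, 24.5, 17.7] me
[... 5796 characters left out ...]
67 -0.17   0.014] z95 0.018 mid [ 0.465 -0.176  0.009]
scene block_50 0.97 [271.5, 182.6, 35.6, 26.6] med [0.45  0.001 0.015] z95 0.018 mid [ 0.448 -0.002  0.01 ]
scene block_50 0.82 [158.8, 191.8, 44.4, 39.2] med [ 0.605 -0.177  0.013] z95 0.018 mid [ 0.602 -0.183  0.009]
scene block_50 0.65 [220.7, 230.6, 48.5, 50.2] med [ 0.621 -0.006  0.013] z95 0.018 mid [ 0.617 -0.01   0.008]
scene block_50 0.65 [197.7, 150.3, 41.9, 35.2] med [ 0.467 -0.17   0.014] z95 0.018 mid [ 0.465 -0.176  0.009]
scene puck 0.54 [340.3, 213.3, 24.0, 19.3] med [0.444 0.143 0.021] z95 0.024 mid [0.44  0.142 0.013]
scene crucible 0.9 [390.2, 307.8, 28.6, 27.7] med [0.579 0.313 0.03 ] z95 0.046 mid [0.579 0.313 0.024]
```

Run:
```python
from h import *
t=np.load("top0.npz")["im"];s=np.load("scene0.npz")["im"]
c=t[130:300,80:460];save("top_c.png",cv2.resize(c,None,fx=2.1,fy=2.1,interpolation=cv2.INTER_CUBIC))
c=s[130:350,140:480];save("scene_c.png",cv2.resize(c,None,fx=2.3,fy=2.3,interpolation=cv2.INTER_CUBIC))
```

```text
(no output)
```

View pics/top_c.png

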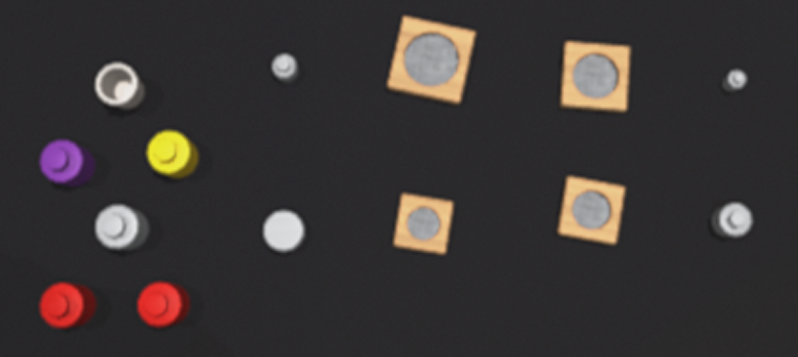

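View pics/scene_c.png

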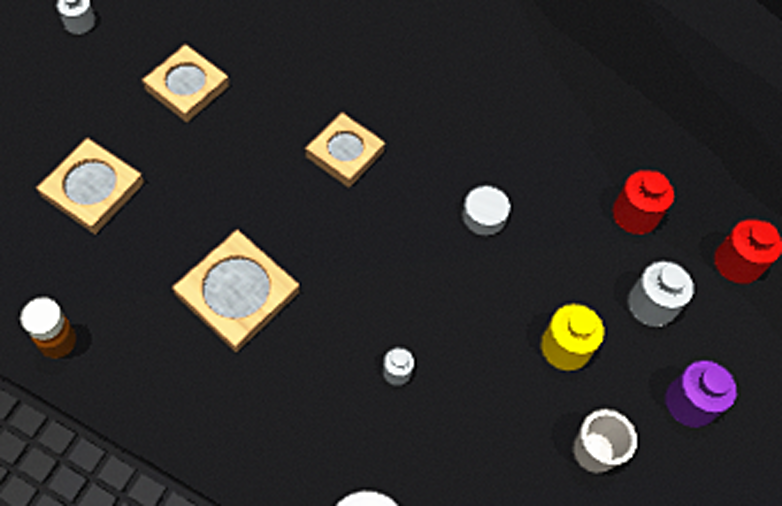

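Top picture: the weight_500 candidates are purple (109,206), yellow (160,203), red (109,275), red (156,275) and plain steel (135,237). The steel one fits because it is uncoloured, and both enlarged crops show it. weight_200 is at (430,234), weight_100 at (215,161), weight_50 at (431,168). The blocks in order of size are (285,159), (363,166), (360,230), (282,236).

```bash
cat >> h.py <<'E'
W={"500":(.438,.303,.043,.021),"200":(.44,-.32,.029,.016),"100":(.612,.146,.025,.012),"50":(.60,-.32,.022,.009)}
B={"b500":(.62,-.006,.016,.05),"b200":(.604,-.178,.016,.045),"b100":(.464,-.171,.016,.04),"b50":(.449,0,.016,.036)}
def measure(P,im=None,names=None):
    for k,(x,y,h,r) in {**W,**B}.items():
        if names and k not in names: continue
        rr=r+.013
        m=(np.hypot(P[...,0]-x,P[...,1]-y)<rr)&(abs(P[...,2]-h)<(.005 if k[0]=='b' else .006))
        q=P[m]
        if len(q)<8: print(k,"few",len(q));continue
        c,s,a=cv2.minAreaRect(q[:,:2].astype(np.float32)*1000)
        cc,cr=cv2.minEnclosingCircle(q[:,:2].astype(np.float32)*1000)
        n=P[(np.hypot(P[...,0]-x,P[...,1]-y)<rr)]
        print(k,len(q),"rect",np.round(c,1),np.round(s,1),round(a),"circ",np.round(cc,1),round(cr,1),"z",np.median(q[:,2]).round(4),"zmax",np.percentile(n[:,2],99.5).round(3))
E
python3 - <<'E'
from h import *
for n in ["top","scene"]:
    z=np.load(n+"0.npz");P=z["P"];d=z["d"];P[d==0]=9
    print(n);measure(P)
    t=(P[...,2]>.075)&(d>0)&(P[...,2]<.6);N,l,st,ce=cv2.connectedComponentsWithStats(t.astype(np.uint8))
    for i in range(1,N):
        if st[i,4]>25: q=P[l==i];print("tall",st[i],q.min(0).round(2),q.max(0).round(2))
print([(k,v) for k,v in env.camera_model("wrist").items()])
E
```

```text
top
500 229 rect [440.  304.9] [40.5 40.8] 43 circ [440.3 304. ] 21.3 z 0.0444 zmax 0.063
200 120 rect [ 452.5 -312.9] [28.1 30. ] 33 circ [ 453.6 -313.3] 16.2 z 0.0304 zmax 0.045
100 65 rect [608.8 145.6] [23.4 21.7] 45 circ [608.4 145.2] 12.2 z 0.0265 zmax 0.038
50 42 rect [ 599.9 -321.4] [16.6 16.5] 23 circ [ 600.5 -321.2] 9.1 z 0.0224 zmax 0.033
b500 939 rect [619.9  -6.4] [75.9 77.9] 78 circ [619.   -6.7] 53.0 z 0.0155 zmax 0.021
b200 738 rect [ 603.6 -177.3] [66.3 67.3] 86 circ [ 604.  -177.6] 46.6 z 0.0162 zmax 0.021
b100 621 rect [ 464.1 -171.2] [58.4 58.6] 80 circ [ 463.1 -171.1] 39.7 z 0.0164 zmax 0.02
b50 502 rect [4.484e+02 2.000e-01] [51.7 51.9] 82 circ [448.7  -0.6] 35.2 z 0.0162 zmax 0.021
tall [ 62  29  24  24 339] [0.83 0.42 0.08] [0.88 0.47 0.08]
tall [104  35  31  34 772] [0.8  0.32 0.08] [0.86 0.38 0.14]
tall [   0   73   47  147 6390] [0.47 0.49 0.08] [0.77 0.58 0.12]
tall [539 107  21  63 792] [ 0.59 -0.58  0.08] [ 0.72 -0.53  0.08]
scene
500 262 rect [440.6 304.3] [39.7 41.8] 73 circ [440.  303.9] 21.4 z 0.0434 zmax 0.061
200 77 rect [ 455.4 -312.3] [24.8 30.3]
[... 370 characters left out ...]
3] 46.6 z 0.0156 zmax 0.019
b100 460 rect [ 463.9 -171.4] [60.3 59.5] 80 circ [ 465.2 -171.2] 40.3 z 0.0155 zmax 0.018
b50 435 rect [ 4.483e+02 -2.000e-01] [53.3 53.3] 82 circ [448.5  -0.7] 35.7 z 0.0156 zmax 0.018
tall [ 349    0   96   76 5236] [-0.05 -0.09  0.08] [0.1  0.09 0.28]
tall [   0   96   40   52 1370] [ 0.58 -0.67  0.08] [ 0.7  -0.53  0.08]
tall [ 508  314   52  106 4194] [0.48 0.49 0.08] [0.66 0.55 0.11]
[('K', array([[373.81878827,   0.        , 277.38181228],
       [  0.        , 373.81878827, 214.85544794],
       [  0.        ,   0.        ,   1.        ]])), ('rvec', array([-2.46008163, -1.55752882, -0.20515773])), ('tvec', array([-0.62423217, -0.03310714,  0.37862403]))]
```

Emit:
arm_command(
  motion=[
    [[0,0,0],-8.43],
    [[0,0,0],-8.43],
    [[0,0,0],-8.44],
    [[-0.0192,-0.029,0],0],
    [[-0.0192,-0.029,0],0],
    [[-0.0192,-0.029,0],0],
    [[-0.0192,-0.029,0],0],
    [[-0.0192,-0.029,0],0],
    [[-0.0192,-0.029,0],0],
    [[-0.0192,-0.029,0],0],
    [[-0.0192,-0.029,0],0],
    [[-0.0192,-0.029,0],0],
  ],
  claw=0.07,
  force=50,
)

```text
clock: 2.6
position: [0.4406, 0.303, 0.2314]
eef_rot: [[-1.0, 0.0, 0.0], [0.0, 1.0, 0.0], [-0.0, 0.0, -1.0]]
contact_force: [0.2, -0.5, 0.2]
opening: 0.0701
grasp_force: 0.0
```

Run:
```python
from h import *
s=env.read_state();print(s["clock"],s["position"].round(4),s["eef_rot"].round(4).tolist(),s["joint_pos"].round(1))
im,d=env.camera("wrist");save("w1.png",im);P=cloud("wrist",d);P[d==0]=9
measure(P,names=["500"])
```

```text
2.6 [0.4406 0.303  0.2314] [[-1.0, 0.0003, 0.0002], [0.0003, 1.0, 0.0002], [-0.0002, 0.0002, -1.0]] [-37.1  21.7  -5.  105.2   2.3  53.2  46.9]
500 1147 rect [441.1 300.1] [40.9 41. ] 88 circ [441.2 300.3] 20.9 z 0.0432 zmax 0.325
```

View pics/w1.png

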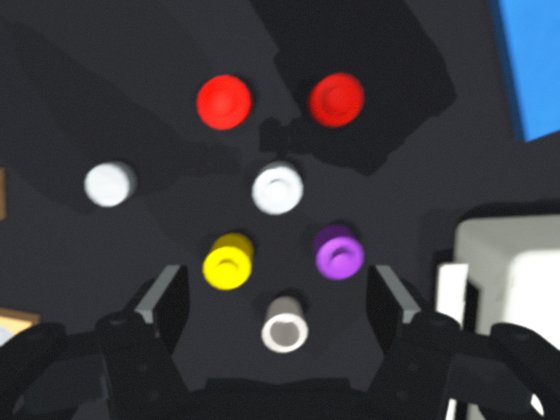

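The wrist view shows the steel weight at (277,188) between the four coloured look-alikes, with clear room for the fingers along y.

Emit:
arm_command(
  motion=[
    [[0,-0.001,0.03],0],
    [[0,0,0.03],0],
    [[0,0,0.03],0],
    [[0,0,0.03],0],
    [[0,0,0.03],0],
    [[0,0,0.03],0],
    [[0,0,0.02],0],
    [[0,0,0.012],0],
    [[0,0,0.01],0],
    [[0,0,0],0],
  ],
)

```text
clock: 3.9
position: [0.4399, 0.3029, 0.0091]
eef_rot: [[-1.0, 0.0, -0.0], [0.0, 1.0, -0.0], [0.0, -0.0, -1.0]]
contact_force: [0.9, 0.2, 0.5]
opening: 0.07
grasp_force: 0.0
```

Emit:
arm_command(
  motion=[
    [[0,0,0],0],
    [[0,0,0],0],
    [[0,0,0],0],
    [[0,0,0],0],
    [[0,0,0],0],
  ],
  claw=0.03,
  force=50,
)

```text
clock: 4.53
position: [0.4404, 0.3036, 0.0102]
eef_rot: [[-1.0, 0.0, 0.001], [0.0, 1.0, 0.001], [-0.001, 0.001, -1.0]]
contact_force: [-1.4, 0.4, 9.0]
opening: 0.0401
grasp_force: 49.9
```

Emit:
arm_command(
  motion=[
    [[0,0,-0.01],0],
    [[0,0,-0.02],0],
    [[0,0,-0.03],0],
    [[0,0,-0.03],0],
    [[0,0,-0.02],0],
    [[0,0,-0.01],0],
    [[-0.01,-0.017,0],0],
    [[-0.016,-0.028,0],0],
    [[-0.018,-0.031,0],0],
    [[-0.018,-0.031,0],0],
    [[-0.018,-0.031,0],0],
    [[-0.018,-0.031,0],0],
  ],
)

```text
clock: 6.02
position: [0.5381, 0.1318, 0.1286]
eef_rot: [[-1.0, 0.001, -0.001], [0.001, 1.0, -0.001], [0.001, -0.001, -1.0]]
contact_force: [0.5, 1.0, -4.7]
opening: 0.0403
grasp_force: 51.9
```

Emit:
arm_command(
  motion=[
    [[-0.018,-0.031,0],0],
    [[-0.018,-0.031,0],0],
    [[-0.018,-0.031,0],0],
    [[-0.018,-0.031,0],0],
    [[-0.0094,-0.0174,0],0],
    [[0,0,0],0],
    [[0,0,0],0],
  ],
)

```text
clock: 6.9
position: [0.6187, -0.0067, 0.1289]
eef_rot: [[-1.0, -0.0, -0.001], [-0.0, 1.0, 0.0], [0.001, 0.0, -1.0]]
contact_force: [0.1, 1.1, -4.8]
opening: 0.0401
grasp_force: 51.8
```

Run:
```python
from h import *
s=env.read_state();print(s["clock"],s["position"].round(4),s["opening"],s["joint_pos"].round(1))
im,d=env.camera("wrist");save("w2.png",im);P=cloud("wrist",d);P[d==0]=9
measure(P,names=["b500","b200","b50","b100","100"])
```

```text
6.9 [ 0.6187 -0.0067  0.1289] 0.040053299801876635 [-2.1 36.2 -4.1 97.5  3.3 46.5 82.4]
100 736 rect [606.8 143.9] [21.7 23.8] 68 circ [607.3 145. ] 12.2 z 0.0251 zmax 0.036
b500 5011 rect [618.3  -6.5] [76.4 76.3] 78 circ [618.4  -6.6] 53.5 z 0.0157 zmax 0.222
b200 4716 rect [ 602.4 -173.2] [59.3 66.7] 85 circ [ 602.5 -173.3] 44.2 z 0.0156 zmax 0.017
b100 961 rect [ 487.  -162.6] [34.4 12.8] 81 circ [ 487.  -162.7] 18.0 z 0.0158 zmax 0.017
b50 few 0
```

View pics/w2.png

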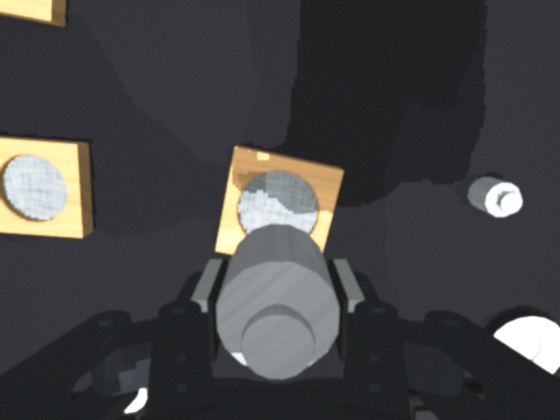

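The weight hangs upright in the fingers over the widest recess, seen at (278,205).

Emit:
arm_command(
  motion=[
    [[-0.0005,0,0.02],0],
    [[0,0,0.02],0],
    [[0,0,0.02],0],
    [[0,0,0.02],0],
    [[0,0,0.01],0],
    [[0,0,0.007],0],
    [[0,0,0.004],0],
    [[0,0,0.003],0],
    [[0,0,0.003],0],
    [[0,0,0.001],0],
    [[0,0,0],0],
  ],
)

```text
clock: 8.32
position: [0.6199, -0.0075, 0.0214]
eef_rot: [[-1.0, 0.0, 0.0], [0.0, 1.0, -0.0], [-0.0, -0.0, -1.0]]
contact_force: [0.1, -0.1, -3.8]
opening: 0.0405
grasp_force: 51.8
```

Emit:
arm_command(
  motion=[
    [[0,0,0.001],0],
    [[0,0,0.0007],0],
    [[0,0,0],0],
  ],
)

```text
clock: 8.7
position: [0.6199, -0.0076, 0.0203]
eef_rot: [[-1.0, 0.0, 0.0], [0.0, 1.0, -0.0], [-0.0, -0.0, -1.0]]
contact_force: [-4.2, -0.3, 7.7]
opening: 0.0402
grasp_force: 53.3
```

Emit:
arm_command(
  motion=[
    [[0,0,0],0],
    [[0,0,0],0],
    [[0,0,0],0],
    [[0,0,-0.01],0],
    [[0,0,-0.03],0],
    [[0,0,-0.05],0],
    [[0,0,-0.05],0],
    [[0,0,-0.03],0],
    [[0.003,0.038,0],0],
    [[0.003,0.038,0],0],
    [[0.003,0.038,0],0],
    [[0.003,0.038,0],0],
  ],
  claw=0.06,
)

```text
clock: 10.2
position: [0.6077, 0.1457, 0.1904]
eef_rot: [[-1.0, 0.0, 0.001], [0.0, 1.0, 0.0], [-0.001, 0.0, -1.0]]
contact_force: [0.6, 0.4, -0.1]
opening: 0.0602
grasp_force: 0.0
```

Run:
```python
from h import *
W["500"]=(.62,-.0068,.053,.021)
s=env.read_state();print(s["clock"],s["position"].round(4))
for n in ["wrist","top"]:
    im,d=env.camera(n);save(n+"3.png",im);P=cloud(n,d);P[d==0]=9
    measure(P,names=["500","100","200","50"])
```

```text
10.2 [0.6077 0.1457 0.1904]
500 1552 rect [617.5  -0. ] [41.2 40.5] 29 circ [617.8  -0.9] 21.3 z 0.0527 zmax 0.069
200 few 0
100 405 rect [605.9 152.3] [23.  22.6] 89 circ [606.1 152.3] 11.9 z 0.0251 zmax 0.278
50 few 0
500 216 rect [619.4  -7.2] [39.8 40.3] 47 circ [619.8  -7.6] 21.0 z 0.0546 zmax 0.073
200 117 rect [ 453.4 -313.8] [27.7 31.9] 17 circ [ 454.  -313.4] 16.3 z 0.0304 zmax 0.045
100 few 0
50 40 rect [ 600.7 -321.6] [15.5 18.2] 46 circ [ 600.6 -321.6] 9.1 z 0.0232 zmax 0.032
```

Emit:
arm_command(
  motion=[
    [[0,0,0.03],0],
    [[0,0,0.03],0],
    [[0,0,0.03],0],
    [[0,0,0.03],0],
    [[0,0,0.025],0],
    [[0,0,0.015],0],
    [[0,0,0.012],0],
    [[0,0,0.01],0],
    [[0,0,0],0],
  ],
  claw=0.045,
)

```text
clock: 11.42
position: [0.6077, 0.1444, 0.0073]
eef_rot: [[-1.0, 0.0, -0.0], [0.0, 1.0, -0.0], [0.0, -0.0, -1.0]]
contact_force: [-0.6, -0.6, -0.1]
opening: 0.045
grasp_force: 0.0
```

Emit:
arm_command(
  motion=[
    [[0,0,0],0],
    [[0,0,0],0],
    [[0,0,0],0],
    [[0,0,0],0],
    [[0,0,0],0],
  ],
  claw=0.012,
  force=30,
)

```text
clock: 12.05
position: [0.6082, 0.1446, 0.0083]
eef_rot: [[-1.0, 0.0, 0.001], [0.0, 1.0, 0.0], [-0.001, 0.0, -1.0]]
contact_force: [-1.8, -0.8, 7.7]
opening: 0.0227
grasp_force: 29.7
```

Emit:
arm_command(
  motion=[
    [[0,0,-0.01],0],
    [[0,0,-0.02],0],
    [[0,0,-0.03],0],
    [[0,0,-0.03],0],
    [[0,0,-0.02],0],
    [[0,0,-0.01],0],
    [[0.007,-0.016,0],0],
    [[0.0144,-0.0316,0],0],
    [[0.0144,-0.0316,0],0],
    [[0.0144,-0.0316,0],0],
    [[0.0144,-0.0316,0],0],
    [[0.0144,-0.0316,0],0],
  ],
)

```text
clock: 13.55
position: [0.527, -0.0315, 0.1267]
eef_rot: [[-1.0, 0.001, -0.002], [0.001, 1.0, -0.0], [0.002, -0.0, -1.0]]
contact_force: [0.3, -0.0, -1.0]
opening: 0.0225
grasp_force: 29.7
```

Emit:
arm_command(
  motion=[
    [[0.0144,-0.0316,0],0],
    [[0.0144,-0.0316,0],0],
    [[0.0144,-0.0316,0],0],
    [[0.0144,-0.0316,0],0],
    [[0.0075,-0.0154,0],0],
    [[0,0,0.01],0],
    [[0,0,0.02],0],
    [[0,0,0.02],0],
    [[0,0,0.02],0],
    [[0,0,0],0],
    [[0,0,0],0],
  ],
)

```text
clock: 14.92
position: [0.4639, -0.1707, 0.0578]
eef_rot: [[-1.0, -0.001, -0.0], [-0.001, 1.0, 0.0], [0.0, 0.0, -1.0]]
contact_force: [0.4, -0.6, -0.5]
opening: 0.0226
grasp_force: 29.7
```

Run:
```python
from h import *
s=env.read_state();print(s["clock"],s["position"].round(4),s["joint_pos"].round(1))
for n in ["wrist"]:
    im,d=env.camera(n);save(n+"4.png",im);P=cloud(n,d);P[d==0]=9
    measure(P,names=["b100"])
```

```text
14.925 [ 0.4639 -0.1707  0.0578] [ 16.6  34.   -4.4 118.3   5.2  27.8  98.4]
b100 5187 rect [ 458.4 -171. ] [58.3 50.7] 80 circ [ 458.4 -171.2] 38.3 z 0.0159 zmax 0.152
```

View pics/wrist4.png

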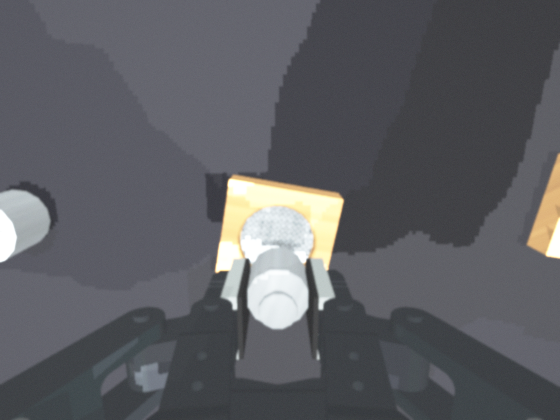

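The weight_100 sits upright in the fingers above the second narrowest recess, at (278,235).

Emit:
arm_command(
  motion=[
    [[0,0,0.01],0],
    [[0,0,0.01],0],
    [[0,0,0.008],0],
    [[0,0,0.005],0],
    [[0,0,0.003],0],
    [[0,0,0.0015],0],
    [[0,0,0.001],0],
    [[0,0,0],0],
  ],
)

```text
clock: 15.98
position: [0.4637, -0.1713, 0.0192]
eef_rot: [[-1.0, 0.0, 0.0], [0.0, 1.0, -0.0], [-0.0, -0.0, -1.0]]
contact_force: [-1.6, 0.2, -1.1]
opening: 0.0224
grasp_force: 29.7
```

Emit:
arm_command(
  motion=[
    [[0,0,0.001],0],
    [[0,0,0.0008],0],
    [[0,0,0],0],
  ],
)

```text
clock: 16.35
position: [0.4638, -0.1714, 0.0181]
eef_rot: [[-1.0, 0.0, 0.001], [0.0, 1.0, -0.0], [-0.001, -0.0, -1.0]]
contact_force: [-4.4, 2.2, 21.7]
opening: 0.0224
grasp_force: 32.0
```

Emit:
arm_command(
  motion=[
    [[0,0,-0.0008],0],
    [[0,0,0],0],
    [[0,0,0],0],
    [[0,0,-0.01],0],
    [[0,0,-0.03],0],
    [[0,0,-0.04],0],
    [[0,0,-0.02],0],
    [[0.0026,-0.0356,0],0],
    [[0.0026,-0.0356,0],0],
    [[0.0026,-0.0356,0],0],
    [[0.0025,-0.0353,0],0],
    [[0,0,0],0],
  ],
  claw=0.042,
)

```text
clock: 17.85
position: [0.4524, -0.316, 0.1186]
eef_rot: [[-1.0, 0.004, 0.0], [0.004, 1.0, -0.001], [-0.0, -0.001, -1.0]]
contact_force: [0.2, 0.6, 0.3]
opening: 0.0419
grasp_force: 0.0
```

Emit:
arm_command(
  motion=[
    [[0,0,0],0],
    [[0,0,0],0],
  ],
  claw=0.06,
)

```text
clock: 18.1
position: [0.4536, -0.3124, 0.1183]
eef_rot: [[-1.0, -0.001, 0.0], [-0.001, 1.0, 0.0], [-0.0, 0.0, -1.0]]
contact_force: [0.4, -0.2, 0.7]
opening: 0.0597
grasp_force: 0.0
```

Run:
```python
from h import *
W["100"]=(.4641,-.171,.035,.012)
s=env.read_state();print(s["clock"],s["position"].round(4))
for n in ["wrist","top","scene"]:
    im,d=env.camera(n);save(n+"5.png",im);P=cloud(n,d);P[d==0]=9
    print(n);measure(P,names=["100","200","50"])
```

```text
18.1 [ 0.4536 -0.3124  0.1183]
wrist
200 1264 rect [ 451.8 -313.5] [30.9 30.9] 30 circ [ 452.1 -313.5] 15.9 z 0.0292 zmax 0.212
100 814 rect [ 462.2 -173.2] [21.9 23. ] 59 circ [ 462.7 -172. ] 12.2 z 0.035 zmax 0.046
50 few 0
top
200 71 rect [ 446.7 -313.2] [14.8 31.8] 0 circ [ 452.  -313.1] 15.9 z 0.0298 zmax 0.532
100 71 rect [ 464.7 -170.6] [22.1 22.2] 39 circ [ 464.8 -170.8] 11.9 z 0.0359 zmax 0.049
50 38 rect [ 600.4 -321.6] [15.5 16.6] 29 circ [ 600.9 -321.1] 9.3 z 0.0231 zmax 0.033
scene
200 82 rect [ 455.4 -311.6] [23.9 30.7] 54 circ [ 454.8 -313.5] 16.7 z 0.0298 zmax 0.225
100 65 rect [ 467.1 -169.8] [17.8 22.3] 39 circ [ 465.7 -170.7] 11.8 z 0.0354 zmax 0.046
50 44 rect [ 600.5 -319.5] [11.9 17.2] 77 circ [ 599.6 -321.6] 9.0 z 0.0226 zmax 0.031
```

W100 is placed well. Next is W200: down 0.110.

Emit:
arm_command(
  motion=[
    [[0.0005,0,0.02],0],
    [[0,0,0.025],0],
    [[0,0,0.025],0],
    [[0,0,0.02],0],
    [[0,0,0.012],0],
    [[0,0,0.008],0],
    [[0,0,0],0],
  ],
)

```text
clock: 19.12
position: [0.4528, -0.3133, 0.008]
eef_rot: [[-1.0, 0.0, -0.0], [0.0, 1.0, 0.0], [0.0, 0.0, -1.0]]
contact_force: [0.5, -0.7, 0.1]
opening: 0.0599
grasp_force: 0.0
```

Emit:
arm_command(
  motion=[
    [[0,0,0],0],
    [[0,0,0],0],
    [[0,0,0],0],
    [[0,0,0],0],
    [[0,0,0],0],
  ],
  claw=0.02,
  force=40,
)

```text
clock: 19.75
position: [0.4531, -0.3136, 0.0089]
eef_rot: [[-1.0, 0.0, 0.001], [0.0, 1.0, -0.0], [-0.001, -0.0, -1.0]]
contact_force: [-1.8, 1.3, 7.5]
opening: 0.0302
grasp_force: 39.0
```

Emit:
arm_command(
  motion=[
    [[0,0,-0.01],0],
    [[0,0,-0.02],0],
    [[0,0,-0.03],0],
    [[0,0,-0.03],0],
    [[0,0,-0.01],0],
    [[-0.01,0.009,0],0],
    [[-0.022,0.02,0],0],
    [[-0.025,0.0225,0],0],
    [[-0.025,0.0225,0],0],
    [[-0.025,0.0225,0],0],
    [[-0.025,0.0225,0],0],
    [[-0.0181,0.0171,0],0],
  ],
)

```text
clock: 21.25
position: [0.6038, -0.175, 0.1067]
eef_rot: [[-1.0, -0.001, -0.001], [-0.001, 1.0, 0.001], [0.001, 0.001, -1.0]]
contact_force: [-0.6, -0.2, -2.4]
opening: 0.03
grasp_force: 40.3
```

Emit:
arm_command(
  motion=[
    [[0,0,0],0],
    [[0,0,0.01],0],
    [[0,0,0.02],0],
    [[0,0,0.02],0],
    [[0,0,0],0],
    [[0,0,0],0],
  ],
)

```text
clock: 22.0
position: [0.603, -0.1775, 0.0581]
eef_rot: [[-1.0, 0.0, -0.0], [0.0, 1.0, -0.0], [0.0, -0.0, -1.0]]
contact_force: [0.2, 0.8, -1.2]
opening: 0.0301
grasp_force: 40.2
```

Run:
```python
from h import *
s=env.read_state();print(s["clock"],s["position"].round(4),s["joint_pos"].round(1))
for n in ["wrist"]:
    im,d=env.camera(n);save(n+"6.png",im);P=cloud(n,d);P[d==0]=9
    measure(P,names=["b200"])
```

```text
22.0 [ 0.603  -0.1775  0.0581] [13.7 42.5 -4.1 97.8  4.3 39.8 97.4]
b200 6112 rect [ 593.9 -177.1] [66.3 50. ] 86 circ [ 593.7 -177.2] 41.0 z 0.016 zmax 0.152
```

View pics/wrist6.png

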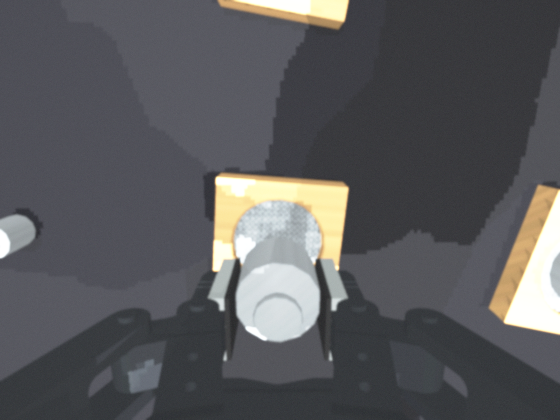

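The weight_200 is upright over its recess at (278,235). Lowering.

Emit:
arm_command(
  motion=[
    [[0,0,0.01],0],
    [[0,0,0.01],0],
    [[0,0,0.008],0],
    [[0,0,0.005],0],
    [[0,0,0.003],0],
    [[0,0,0.002],0],
    [[0,0,0.0005],0],
    [[0,0,0],0],
  ],
)

```text
clock: 23.05
position: [0.603, -0.1774, 0.0197]
eef_rot: [[-1.0, 0.0, 0.0], [0.0, 1.0, -0.0], [-0.0, -0.0, -1.0]]
contact_force: [-0.5, 0.4, -2.4]
opening: 0.0301
grasp_force: 40.2
```

Emit:
arm_command(
  motion=[
    [[0,0,0.0008],0],
    [[0,0,0.0005],0],
    [[0,0,0],0],
  ],
)

```text
clock: 23.42
position: [0.6031, -0.1774, 0.0189]
eef_rot: [[-1.0, 0.0, 0.0], [0.0, 1.0, -0.0], [-0.0, -0.0, -1.0]]
contact_force: [-2.7, 0.7, 7.9]
opening: 0.0302
grasp_force: 41.3
```

Emit:
arm_command(
  motion=[
    [[0,0,0],0],
    [[0,0,0],0],
    [[0,0,0],0],
    [[0,0,-0.01],0],
    [[0,0,-0.03],0],
    [[0,0,-0.04],0],
    [[0,0,-0.02],0],
    [[0.0008,-0.036,0],0],
    [[0.0008,-0.036,0],0],
    [[0.0008,-0.036,0],0],
    [[0.0007,-0.036,0],0],
    [[0,0,0],0],
  ],
  claw=0.048,
)

```text
clock: 24.92
position: [0.5985, -0.3247, 0.118]
eef_rot: [[-1.0, 0.004, -0.001], [0.004, 1.0, -0.001], [0.001, -0.001, -1.0]]
contact_force: [0.2, -0.3, -0.2]
opening: 0.048
grasp_force: 0.0
```

Emit:
arm_command(
  motion=[
    [[0,0,0],0],
    [[0,0,0],0],
  ],
  claw=0.04,
)

```text
clock: 25.18
position: [0.6001, -0.3201, 0.1184]
eef_rot: [[-1.0, -0.001, 0.0], [-0.001, 1.0, 0.0], [-0.0, 0.0, -1.0]]
contact_force: [-0.2, -0.1, -0.1]
opening: 0.0401
grasp_force: 0.0
```

Run:
```python
from h import *
W["200"]=(.6037,-.1775,.039,.016)
s=env.read_state();print(s["clock"],s["position"].round(4))
for n in ["wrist","top","scene"]:
    im,d=env.camera(n);save(n+"7.png",im);P=cloud(n,d);P[d==0]=9
    print(n);measure(P,names=["200","50"])
```

```text
25.175 [ 0.6001 -0.3201  0.1184]
wrist
200 1503 rect [ 601.6 -179.3] [29.2 31.4] 69 circ [ 602.1 -178.1] 16.3 z 0.0391 zmax 0.052
50 359 rect [ 597.9 -322.4] [17.2 17. ] 43 circ [ 598.  -322.5] 8.9 z 0.0222 zmax 0.208
top
200 127 rect [ 604.  -176.6] [29.9 30.5] 29 circ [ 603.9 -177. ] 15.9 z 0.0401 zmax 0.054
50 41 rect [ 600.8 -321.5] [17.2 16.8] 0 circ [ 600.5 -320.7] 9.5 z 0.0226 zmax 0.53
scene
200 128 rect [ 604.7 -176.6] [29.5 30.8] 51 circ [ 604.1 -177.1] 16.2 z 0.0393 zmax 0.053
50 43 rect [ 600.2 -320. ] [17.  14.3] 4 circ [ 600.5 -318.8] 9.2 z 0.0222 zmax 0.264
```

Emit:
arm_command(
  motion=[
    [[0.0005,0,0.02],0],
    [[0,0,0.025],0],
    [[0,0,0.025],0],
    [[0,0,0.02],0],
    [[0,0,0.012],0],
    [[0,0,0.0085],0],
    [[0,0,0],0],
  ],
)

```text
clock: 26.2
position: [0.5993, -0.3212, 0.0076]
eef_rot: [[-1.0, 0.0, -0.0], [0.0, 1.0, 0.0], [0.0, 0.0, -1.0]]
contact_force: [0.5, -0.3, -0.6]
opening: 0.0401
grasp_force: 0.0
```

Emit:
arm_command(
  motion=[
    [[0,0,0],0],
    [[0,0,0],0],
    [[0,0,0],0],
    [[0,0,0],0],
    [[0,0,0],0],
  ],
  claw=0.008,
  force=25,
)

```text
clock: 26.82
position: [0.5997, -0.3215, 0.0086]
eef_rot: [[-1.0, 0.0, 0.001], [0.0, 1.0, -0.0], [-0.001, -0.0, -1.0]]
contact_force: [-1.1, 0.8, 6.5]
opening: 0.0166
grasp_force: 24.7
```

Emit:
arm_command(
  motion=[
    [[0,0,-0.01],0],
    [[0,0,-0.02],0],
    [[0,0,-0.03],0],
    [[0,0,-0.03],0],
    [[0,0,-0.02],0],
    [[0.007,0.015,0],0],
    [[0.0151,0.0321,0],0],
    [[0.0151,0.0321,0],0],
    [[0.0151,0.0321,0],0],
    [[0.0151,0.0321,0],0],
    [[0.0151,0.0321,0],0],
    [[0.0151,0.0321,0],0],
  ],
)

```text
clock: 28.32
position: [0.5013, -0.1127, 0.1184]
eef_rot: [[-1.0, 0.0, 0.0], [0.0, 1.0, -0.0], [-0.0, -0.0, -1.0]]
contact_force: [1.3, 0.3, -0.3]
opening: 0.0162
grasp_force: 24.6
```

Emit:
arm_command(
  motion=[
    [[0.0151,0.0321,0],0],
    [[0.0151,0.0321,0],0],
    [[0.0151,0.0321,0],0],
    [[0.0084,0.0173,0],0],
    [[0,0,0],0],
    [[0,0,0.015],0],
    [[0,0,0.025],0],
    [[0,0,0.02],0],
    [[0,0,0],0],
    [[0,0,0],0],
  ],
)

```text
clock: 29.58
position: [0.4486, -0.0005, 0.0585]
eef_rot: [[-1.0, 0.001, 0.001], [0.001, 1.0, -0.0], [-0.001, -0.0, -1.0]]
contact_force: [-0.0, -0.6, -1.2]
opening: 0.0165
grasp_force: 24.6
```

Run:
```python
from h import *
s=env.read_state();print(s["clock"],s["position"].round(4),s["joint_pos"].round(1))
im,d=env.camera("wrist");save("wrist8.png",im);P=cloud("wrist",d);P[d==0]=9
measure(P,names=["b50"])
```

```text
29.575 [ 0.4486 -0.0005  0.0585] [ -4.3  31.4  -4.2 124.8   5.5  23.9  77.1]
b50 4458 rect [443.4   0.8] [52.3 45.7] 81 circ [443.5   0.7] 34.4 z 0.0157 zmax 0.152
```

View pics/wrist8.png

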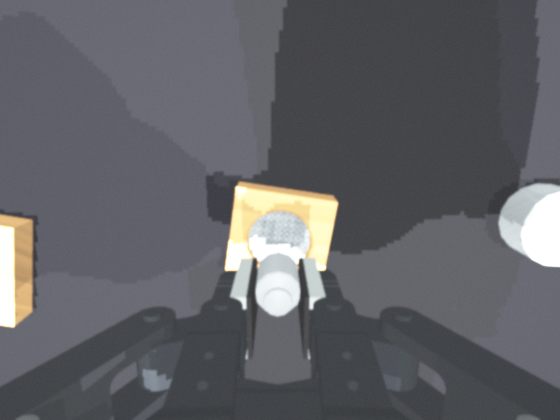

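The weight_50 is upright over the narrowest recess at (279,238). Lowering.

Emit:
arm_command(
  motion=[
    [[0,0,0.01],0],
    [[0,0,0.01],0],
    [[0,0,0.008],0],
    [[0,0,0.005],0],
    [[0,0,0.003],0],
    [[0,0,0.002],0],
    [[0,0,0.001],0],
    [[0,0,0],0],
  ],
)

```text
clock: 30.62
position: [0.4481, -0.0001, 0.0189]
eef_rot: [[-1.0, 0.0, 0.0], [0.0, 1.0, 0.0], [-0.0, 0.0, -1.0]]
contact_force: [0.3, -0.2, -0.3]
opening: 0.0165
grasp_force: 24.6
```

Emit:
arm_command(
  motion=[
    [[0,0,0.0005],0],
    [[0,0,0.0004],0],
    [[0,0,0],0],
  ],
)

```text
clock: 31.0
position: [0.4483, -0.0001, 0.0184]
eef_rot: [[-1.0, 0.0, 0.001], [0.0, 1.0, -0.0], [-0.001, -0.0, -1.0]]
contact_force: [-3.0, -0.7, 15.2]
opening: 0.0166
grasp_force: 25.9
```

Contact made, so I release and retreat up and to the side, clear of the scene.

Emit:
arm_command(
  motion=[
    [[0,0,0],0],
    [[0,0,0],0],
    [[0,0,0],0],
    [[0,0,-0.01],0],
    [[0,0,-0.03],0],
    [[0,0,-0.04],0],
    [[0,0,-0.04],0],
    [[0,0,-0.04],0],
    [[0,0.03,0],0],
    [[0,0.03,0],0],
    [[0,0.03,0],0],
    [[0,0.03,0],0],
  ],
  claw=0.036,
)

```text
clock: 32.5
position: [0.4479, 0.1208, 0.1786]
eef_rot: [[-1.0, 0.0, 0.0], [0.0, 1.0, 0.0], [-0.0, 0.0, -1.0]]
contact_force: [0.7, 0.0, 0.4]
opening: 0.0362
grasp_force: 0.0
```

Emit:
arm_command(
  motion=[
    [[0,0,0],0],
    [[0,0,0],0],
    [[0,0,0],0],
    [[0,0,0],0],
  ],
)

```text
clock: 33.0
position: [0.4482, 0.1193, 0.178]
eef_rot: [[-1.0, 0.001, 0.0], [0.001, 1.0, -0.0], [-0.0, -0.0, -1.0]]
contact_force: [0.3, 0.2, -0.0]
opening: 0.0359
grasp_force: 0.0
```

Run:
```python
from h import *
W.update({"500":(.62,-.0068,.053,.021),"200":(.6037,-.1775,.039,.016),"100":(.4641,-.171,.035,.012),"50":(.4484,0,.032,.009)})
print(env.read_state()["clock"])
for n in ["top","scene"]:
    im,d=env.camera(n);P=cloud(n,d);P[d==0]=9
    print(n);measure(P,names=["500","200","100","50"])
    for l in ["puck","crucible"]:
        for o in env.trace(n,l)[:2]: q=P[o["pixels"]&(d>0)];print(l,o["score"],np.median(q,0).round(3))
    if n=="scene": save("end.png",cv2.resize(im[130:350,140:480],None,fx=2.3,fy=2.3))
```

```text
33.0
top
500 220 rect [619.1  -7.5] [40.6 40. ] 47 circ [619.8  -7.6] 21.0 z 0.0546 zmax 0.073
200 127 rect [ 603.9 -176.3] [30.1 30.1] 22 circ [ 604.2 -177.3] 16.3 z 0.0405 zmax 0.054
100 69 rect [ 464.8 -170.7] [21.5 22. ] 27 circ [ 465. -171.] 11.8 z 0.0363 zmax 0.048
50 37 rect [448.6  -0.5] [16.9 14.8] 0 circ [ 4.489e+02 -4.000e-01] 8.7 z 0.0328 zmax 0.043
crucible 0.65 [0.597 0.319 0.035]
scene
500 265 rect [620.3  -7.5] [40.4 40.7] 47 circ [619.6  -7.6] 21.2 z 0.0535 zmax 0.071
200 131 rect [ 605.1 -176.2] [28.8 30.7] 53 circ [ 603.8 -177.1] 16.5 z 0.0395 zmax 0.052
100 65 rect [ 466.2 -169.9] [19.4 22.7] 52 circ [ 465.  -170.6] 12.0 z 0.0351 zmax 0.046
50 41 rect [451.2   0.9] [13.  17.4] 25 circ [ 4.491e+02 -2.000e-01] 8.9 z 0.0323 zmax 0.042
puck 0.74 [0.444 0.142 0.022]
crucible 0.72 [0.579 0.313 0.029]
```

View pics/end.png

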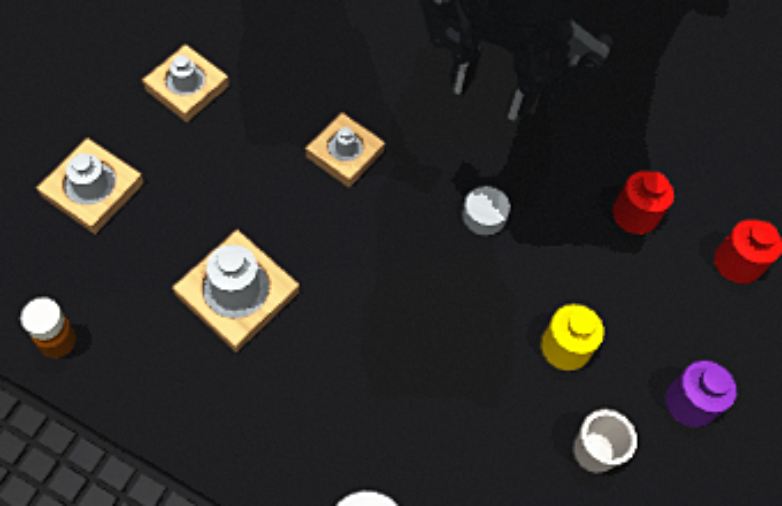

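All four weights stand centred in their own recesses (crop pixels (234,270), (87,175), (184,75), (346,143)). The disc and crucible have not moved.

```bash
python3 -c "
from workcell import env
print(env.finish_job())"
```

```text
the job is handed in; nothing more can be done
None
```

All four weights stand upright in their own recesses, each within about 2 mm of centre by the last camera measurements; the disc and crucible were not moved, and I handed the job in at about 33 s (no verdict was returned).

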